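Move a sample carrier from the preparation dock to the inspection cross-stage

TASK

Move the sample carrier from the low preparation dock to the taller cross-stage: press the dock's catch pad down so that the carrier springs loose, draw it out of the dock's dovetail, and slide it nose first into the stage's dovetail until the stage's catch clicks and it stays fully home. Feel your way in gently without forcing the carrier against the dock or the stage, keep it level, and leave the other things where they stand.

Things in the scene. Friction and masses are not known exactly. Their poses are not given: they have to be found in the camera images.
- carrier: sample carrier: bare aluminium dovetail plate, 80 mm long (x), 10 mm thick, 60 mm wide at the underside narrowing to 50 mm at the top, 0.15 to 0.3 kg, with an upright grip block. Origin: centre of its underside; x points to its nose, z up. A flat round sample, 24 mm across, lies on top near the nose (x = 20 mm). It starts caught in the dock, nose to the dock's +x
- carrier_grip (a point): middle of the carrier's grey grip block: at x = -10, y = 0, z = 30 mm of the carrier. The block is 20 mm (x) by 26 mm (y) and rises from the plate's top (z = 10) to z = 46 mm
- carrier_groove (a point): middle of the groove across the carrier's underside (x = 10 to 26 mm, 5 mm deep) that takes the catch tooth
- dock: preparation dock, the lower of the two, fixed: white and grey block with an aluminium bay on top, 130 mm (x) by 140 mm (y; from -58 to +82 mm). Origin: on the bench, under the middle of the bay; z up. The bay, a dovetail channel along x, open at its -x end (yaw 0: towards the robot), stands exactly as this pose says
- dock_bay (a point): middle of the dock's bay floor, 30 mm above the bench: here the carrier's origin lies when it is caught fully home (it can go 2 mm farther, to the end wall at x = 42 mm). Undercut side walls from x = -26 to 44 mm, 62 mm apart at the floor, 52 mm at 10 mm up, tops 11 mm up: about 1 mm play each side of the carrier. The end wall is 13 mm high
- dock_mouth (a point): start of the dock's dovetail walls, on the floor at x = -26 mm. In front of it two splayed vertical cheeks, 8 mm high, widen the mouth from 62 mm here to 102 mm at x = -56 mm; the flat floor runs out to x = -64 mm
- dock_pad (a point): centre of the top of the dock's catch pad, a grey ribbed pad 22 x 22 mm beside the bay, at x = 20, y = 64, z = 44 mm of the dock when up. Pressed straight down it sinks 6 mm to a hard stop; more than 4 mm down it lets the carrier go. Spring 2 N at the top, 4.4 N at the bottom, up to 5 N more while the carrier leans on the tooth: press with 8 to 12 N
- dock_catch (a joint): dock catch: 0 up, grows to 0.006 m as its pad is pressed or the carrier lies over the tooth. The tooth stands 4 mm above the bay floor at x = 15 to 26 mm, ramped on the entry side: a carrier pushed in rides over it for its last 25 mm, then it clicks up into the carrier's groove
- dock_ejector (a joint): dock ejector, a sprung brass pin in the end wall: 0 out, about 0.008 m with the carrier caught, 0.010 at the end wall; 3 to 5 N. When the catch lets go it shoves the carrier 8 mm to -x, so the catch does not take it again when the pad is let go
- stage: base of the cross-stage, the taller of the two, fixed: dark plate 144 mm (x) by 156 mm (y; from -66 to +90 mm), 14 mm high, with two stiff carriages on it that bear a bay of the same shape, sizes and yaw as the dock's, open at its -x end, catch pad on the +y side. Origin: on the bench, under the middle of the base; z up. Only this base is measured
- stage_bay_middle (a point): point on the stage base's axis, 46 mm above the bench, at the height of the stage bay's floor. The true middle of that bay stands anywhere within 10 mm of it along the stage's y and 5 mm along its x, either way, not measured: find it by feel, or by eye. It stays there if not forced
- stage_catch (a joint): stage catch, like the dock's: 0 up, grows to 0.006 m as it is pushed down. Pushing the carrier's nose over its ramp takes about 5 to 8 N, the last millimetres with the ejector about 10 N
- stage_ejector (a joint): stage ejector pin, like the dock's: 0 out, about 0.008 m with the carrier caught, 0.010 at the end wall; 3 to 5 N
- amber: amber glass bottle, 60 mm across, 150 mm tall; bystander, leave alone. Origin: centre of its underside
- black_jar: black jar, 72 mm across, 120 mm tall; bystander, leave alone. Origin: centre of its underside
- beaker: glass beaker, 84 mm across, 100 mm tall; bystander, leave alone. Origin: centre of its underside
- dish: shallow glass dish, 80 mm across, 16 mm tall; bystander, leave alone. Origin: centre of its underside
- slide_box: blue slide box, 90 x 75 x 35 mm; bystander, leave alone. Origin: centre of its underside
- tweezers: steel tweezers, 120 mm long, lying flat; bystander, leave alone. Origin: centre of its underside
- flask: glass flask, 90 mm across, 165 mm tall; bystander, leave alone. Origin: centre of its underside

How it is judged:
By the outcome, as a careful person would: the job done as asked, in the order asked, and still so for the second after the job is handed in, with the robot touching nothing.
It also fails if it takes over 72 s, if anything falls off the work surface, if the arm or the gripper's body presses on something with over 40 N, if the wrist force passes 120 N, or if a joint passes its speed limit or range.

ROBOT

A 7-joint arm with a two-finger parallel gripper is mounted at the origin on the work surface. World frame = base frame: x ahead of the robot, y to its left, z up, the work surface at z = 0. Lengths are in m, angles in rad, forces in N, time in s.
With the tool pointing down it reaches from about 0.35 to 0.9 m from the base axis. Payload 8.1 kg.
Tool frame: the origin (TCP) lies at the very end of the fingers, on their centre line; the grasp point (between the pads) lies grip_point_offset behind it (grip_point_offset is the distance from the TCP to the grasp point, in m); z points along the fingers, y is the direction in which the jaws open and shut (so a half turn about z gives the same grasp; the last joint's range is limited). The gripper opens to 92 mm and grips with 3 to 60 N. Pads are 19 mm wide; open, the fingers measure 130 mm over their backs; the gripper's body (75 mm by 190 mm) begins 47 mm behind the grasp point.
Start: joints at [-1.227, 0.434, 0.025, 1.573, -0.012, 1.134, -0.075], TCP at [0.27, 0.564, 0.227] pointing down, gripper open.
Joint ranges: [-2.62, 2.62], [-0.44, 2.09], [-1.27, 1.32], [0.08, 2.57], [-1.32, 4.46], [0.12, 2], [-2.74, 2.74]. Speed limits (rad/s): [2.22, 2.22, 3.01, 3.01, 3.14, 3.14, 3.14].

INTERFACE

Orientations are given as a rotation vector (axis times angle).
In Python, from cell import * gives the robot as it stands.
- The arm moves only by the tool drive_tool, never from a script. Its argument "increments" is a list of rows, each an object of numbers: "grip": the gripper's target within -1 to 1 (shut at 1, half-way at 0, fully open at -1); "tx", "ty", "tz": the shift along the world's x, y, z normalised to -1 to 1, where 1 is 400 mm; "turn": the turn about the world's z normalised to -1 to 1, where 1 is 60 degrees. In form: [{"grip": .., "tx": .., "ty": .., "tz": .., "turn": ..}, ...]. A call has 1 to 20 rows; each row is the pose to reach, as a shift and turn from the pose measured when the call began; what a row does not reach only later rows make up. A row lasts 1/10 s, in which the tool goes at most 50 mm and 8.59 degrees, less where a joint would pass 70% of its speed; a pose out of reach is approached as far as the arm can. A call with a number of a shift or a turn outside -1 to 1 is refused whole. A call with a gripper value outside its range is refused whole. The fingers move at their own pace and stop on an object; "newtons" is the grip in N (left out, the last holds). Time passes only in rows, so rows that repeat a pose let the fingers close. It gives the time, the measured TCP pose, the force and the opening at its end, in the units of the state.
- observe(): the state, without advancing time (a new reading comes with each control period).
- get_image(name): name is "scene" or "top" or "wrist"; returns the picture (400x640x3 uint8, red, green, blue); there is no depth.
- camera_info(name): a dict with "fx", "fy", "cx", "cy" (pixels), "distortion" ([k1, k2, p1, p2, k3] as OpenCV has them; the pictures are not rectified), "eye" and "rotation" of the camera in the world; the wrist camera has in their place "hand_eye" (4x4, takes a point from camera to tool coordinates, whose origin is the TCP and whose axes are the flange's). Camera axes: x right, y down, z forward; pixel columns grow to the right and rows downward; lengths in m; the calibration is good to about 2 mm. A picture is of the moment at which its call begins: read the wrist's pose just before it. camera_info takes no time and is no camera call.
- sign_off(): hands the job in, once; it reports no verdict.
The state is a dict: "clock": time; "joints": joint angles; "dq": joint speeds; "joint_efforts": joint torques, N m; "position": TCP position; "ee_rot": TCP orientation; "force": force on the tool from outside, world axes, zero at the start; "ft_torque": the same for the moment, N m; "width": opening from 0.0 (shut) to 1.0 (fully open).
Only numpy, scipy, OpenCV 4.12 (cv2) and the standard library are available. Lean on these libraries where they do the work, as an engineer would, in place of code of your own. Each camera call takes 0.05 s, during which the arm holds its last target. There are 200 camera calls.

## Working session

There is one attempt and no reset: what is moved stays moved. The work goes in short steps, Python scripts to look and compute and a tool call to move; the robot and the scene stay as the last step left them, time stands still between calls to the robot, and variables do not carry over. Pictures are saved under pics/ and viewed, about 8 in all and at most 12, crops included, and the job is handed in when it is done.

Besides the shell and the picture viewer there is one more tool, called after ">>>" by a JSON object that holds its "op" and its "data". drive_tool: Moves the arm, as the interface text tells. Its arguments: {"type":"object","properties":{"increments":{"type":"array","items":{"type":"object","properties":{"grip":{"type":"number"},"tx":{"type":"number"},"ty":{"type":"number"},"tz":{"type":"number"},"turn":{"type":"number"}}}},"newtons":{"type":"number"}},"required":["increments"]}

```bash
mkdir -p pics; ls
cat > h.py <<'E'
from cell import *
import numpy as np, cv2
from scipy.spatial.transform import Rotation as R
def cam(name, st=None):
    c=camera_info(name); K=np.array([[c['fx'],0,c['cx']],[0,c['fy'],c['cy']],[0,0,1]]); D=np.array(c['distortion'],float)
    if 'eye' in c: return K,D,np.array(c['rotation']),np.array(c['eye'])
    st=st or observe(); T=np.eye(4); T[:3,:3]=R.from_rotvec(st['ee_rot']).as_matrix(); T[:3,3]=st['position']
    M=T@np.array(c['hand_eye']); return K,D,M[:3,:3],M[:3,3]
def ray(cm,uv):
    K,D,Rm,e=cm; p=cv2.undistortPoints(np.array(uv,float).reshape(-1,1,2),K,D).reshape(-1,2)
    return e,np.c_[p,np.ones(len(p))]@Rm.T
def onz(cm,uv,z):
    e,d=ray(cm,uv); return e+d*((z-e[2])/d[:,2])[:,None]
def proj(cm,P):
    K,D,Rm,e=cm; return cv2.projectPoints((np.array(P,float).reshape(-1,3)-e)@Rm,np.zeros(3),np.zeros(3),K,D)[0].reshape(-1,2)
def snap(name,fn):
    st=observe(); im=get_image(name)[:,:,::-1].copy(); cv2.imwrite('pics/'+fn,im); return im,cam(name,st)
E
python3 - <<'E'
from h import *
s=observe(); print(s)
a,c=snap('top','top1.png'); b,c2=snap('scene','scene1.png'); print(c[2],c[3]); print(c2[2],c2[3]); print(camera_info('wrist'))
E
```

```text
pics
{'clock': 0.0, 'joints': array([-1.22660425,  0.43519096,  0.0249727 ,  1.57406105, -0.01158479,
        1.13399168, -0.0751092 ]), 'dq': array([ 2.12643693e-04,  2.37854213e-05, -2.00897623e-04, -1.58903691e-03,
       -5.12774826e-04, -4.48178726e-04,  3.44061640e-04]), 'joint_efforts': array([ 6.31127568e-04, -6.67868257e+01,  9.85261425e-01, -3.14448130e+01,
       -6.04612101e-02,  4.31871903e-02,  1.92875245e-04]), 'position': array([0.26988995, 0.56318167, 0.2259788 ]), 'ee_rot': array([-6.96065342e-01, -3.06331961e+00,  2.34799750e-03]), 'force': array([-1.34482712,  0.43325121,  0.77517068]), 'ft_torque': array([ 0.0334922 , -0.06441513, -0.00602232]), 'width': 1.0011059167126526}
[-2.13337295  2.13345809 -0.15090603] [0.38911751 0.00508547 1.0988691 ]
[-1.89830408 -1.29616932  0.62409913] [ 1.4366736  -0.36416258  0.82937051]
{'fx': 337.0500499666865, 'fy': 337.0500499666865, 'cx': 324.5925331027329, 'cy': 199.34042759717585, 'distortion': array([-0.02410325,  0.        ,  0.        ,  0.        ,  0.        ]), 'hand_eye': array([[-4.56361874e-04, -9.61281079e-01, -2.75569372e-01,
         7.30304616e-02],
       [ 9.99999889e-01, -4.05745697e-04, -2.40687711e-04,
        -1.46529341e-04],
       [ 1.19557456e-04, -2.75569451e-01,  9.61281157e-01,
        -1.57297794e-01],
       [ 0.00000000e+00,  0.00000000e+00,  0.00000000e+00,
         1.00000000e+00]])}
```

View pics/top1.png

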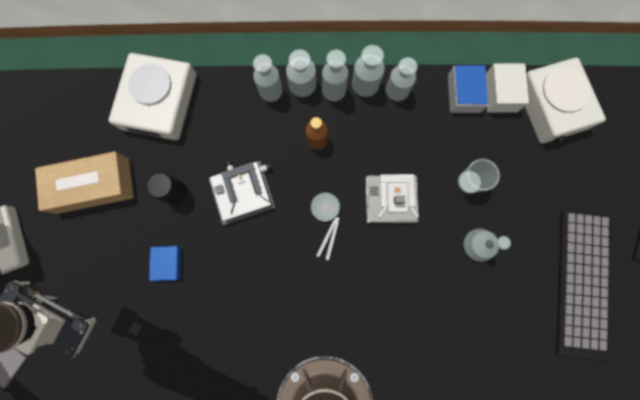

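View pics/scene1.png

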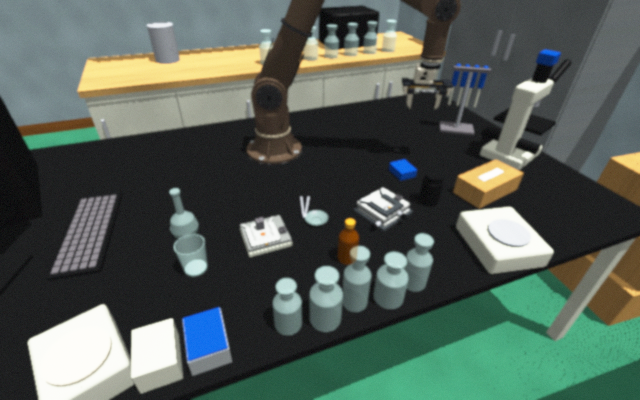

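```bash
sed -i "s/np.array(c\['rotation'\])/R.from_rotvec(c['rotation']).as_matrix()/" h.py
python3 - <<'E'
from h import *
import cell; print([n for n in dir(cell) if not n.startswith('__')])
try: print(grip_point_offset)
except Exception as e: print(e)
c=cam('top'); print(onz(c,[(393,198),(241,190),(316,122),(482,245)],0.04))
im=cv2.imread('pics/top1.png'); cv2.imwrite('pics/crop1.png',cv2.resize(im[130:260,190:440],None,fx=3,fy=3,interpolation=cv2.INTER_CUBIC))
st=observe(); print(R.from_rotvec(st['ee_rot']).as_matrix().round(3))
E
```

```text
['PlanningError', 'camera_info', 'get_image', 'grip_point_offset', 'observe', 'sign_off']
0.0188
[[ 0.55373895 -0.19029284  0.04      ]
 [ 0.57674407  0.23040039  0.04      ]
 [ 0.77325049  0.0221277   0.04      ]
 [ 0.42461009 -0.42799041  0.04      ]]
[[-0.902  0.432 -0.   ]
 [ 0.432  0.902 -0.001]
 [-0.    -0.001 -1.   ]]
```

View pics/crop1.png

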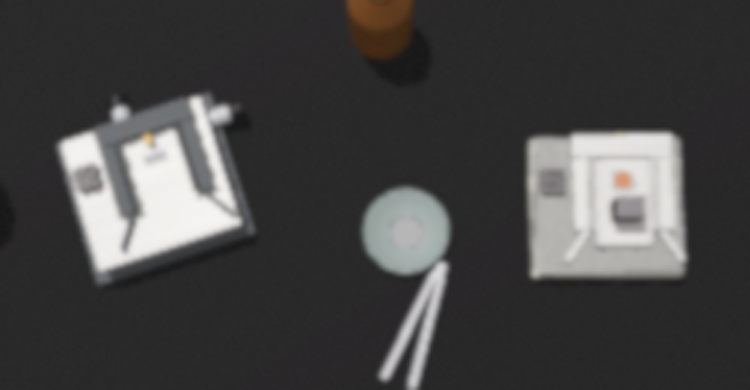

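>>> {"op": "drive_tool", "data": {"increments": [{"tx": 0.625,"ty": -0.875,"tz": -0.05,"turn": 0.69,"grip": -1},{"tx": 0.625,"ty": -0.875,"tz": -0.05,"turn": 0.69,"grip": -1},{"tx": 0.625,"ty": -0.875,"tz": -0.05,"turn": 0.69,"grip": -1},{"tx": 0.625,"ty": -0.875,"tz": -0.05,"turn": 0.69,"grip": -1},{"tx": 0.625,"ty": -0.875,"tz": -0.05,"turn": 0.69,"grip": -1},{"tx": 0.625,"ty": -0.875,"tz": -0.05,"turn": 0.69,"grip": -1},{"tx": 0.625,"ty": -0.875,"tz": -0.05,"turn": 0.69,"grip": -1},{"tx": 0.625,"ty": -0.875,"tz": -0.05,"turn": 0.69,"grip": -1},{"tx": 0.625,"ty": -0.875,"tz": -0.05,"turn": 0.69,"grip": -1},{"tx": 0.625,"ty": -0.875,"tz": -0.05,"turn": 0.69,"grip": -1},{"tx": 0.625,"ty": -0.875,"tz": -0.05,"turn": 0.69,"grip": -1},{"tx": 0.625,"ty": -0.875,"tz": -0.05,"turn": 0.69,"grip": -1},{"tx": 0.625,"ty": -0.875,"tz": -0.05,"turn": 0.69,"grip": -1},{"tx": 0.625,"ty": -0.875,"tz": -0.05,"turn": 0.69,"grip": -1}]}}

```text
clock: 1.5
position: [0.5193, 0.2144, 0.206]
ee_rot: [-0.435, 3.111, -0.002]
force: [-0.2, -0.2, 0.5]
width: 1.001
```

Run:
```python
from h import *
im,c=snap('wrist','w1.png'); np.savez('w1.npz',R=c[2],e=c[3]); print(proj(c,[[.577,.23,.046]]),observe()['dq'].round(3))
```

```text
[[324.97978479 239.40757794]] [ 0.003 -0.002  0.005 -0.     0.001 -0.     0.002]
```

View pics/w1.png

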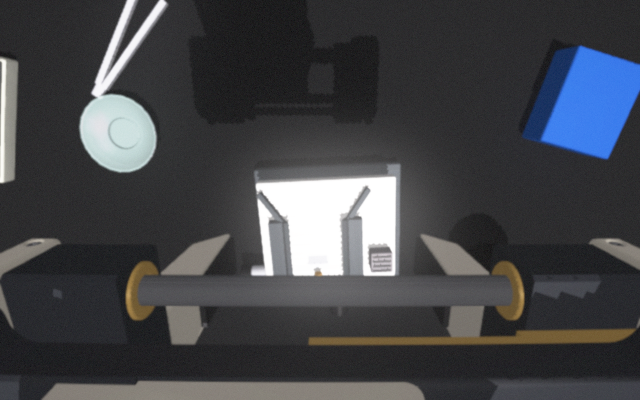

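>>> {"op": "drive_tool", "data": {"increments": [{"tx": 0.22,"ty": 0.065,"tz": -0.075},{"tx": 0.22,"ty": 0.065,"tz": -0.075},{"tx": 0.22,"ty": 0.065,"tz": -0.075},{"tx": 0.22,"ty": 0.065,"tz": -0.075},{"tx": 0.22,"ty": 0.065,"tz": -0.075}]}}

```text
invalid input
```

Run:
```python
from h import *
s=observe(); print(s['position'],s['dq'].round(3),R.from_rotvec(s['ee_rot']).as_matrix().round(4).tolist())
im,c=snap('wrist','w2.png'); np.savez('w2.npz',R=c[2],e=c[3],st=s['ee_rot'],p=s['position']); 
cv2.imwrite('pics/w2c.png',cv2.resize(im[20:270,180:500],None,fx=2.4,fy=2.4,interpolation=cv2.INTER_CUBIC))
```

```text
[0.51938852 0.21415523 0.20608863] [ 0.003 -0.002  0.005 -0.     0.001 -0.     0.002] [[-0.9618, -0.2739, 0.0004], [-0.2739, 0.9618, -0.0011], [-0.0001, -0.0012, -1.0]]
```

View pics/w2c.png

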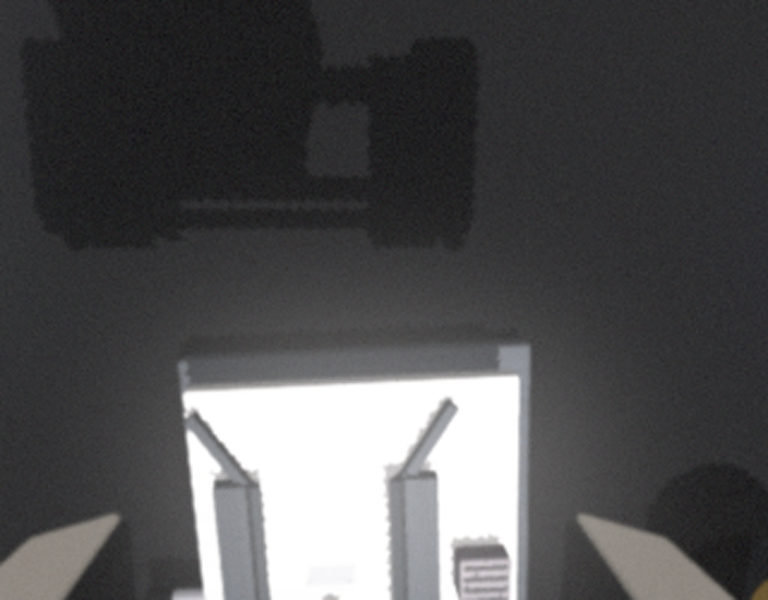

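>>> {"op": "drive_tool", "data": {"increments": [{"tx": 0.22,"ty": 0.065,"tz": -0.075,"turn": 0,"grip": -1},{"tx": 0.22,"ty": 0.065,"tz": -0.075,"turn": 0,"grip": -1},{"tx": 0.22,"ty": 0.065,"tz": -0.075,"turn": 0,"grip": -1},{"tx": 0.22,"ty": 0.065,"tz": -0.075,"turn": 0,"grip": -1},{"tx": 0.22,"ty": 0.065,"tz": -0.075,"turn": 0,"grip": -1}]}}

```text
clock: 2.1
position: [0.6069, 0.24, 0.1764]
ee_rot: [-0.434, 3.111, -0.002]
force: [0.5, 0.0, 0.8]
width: 0.999
```

Run:
```python
from h import *
s=observe(); print(s['position'],s['dq'].round(3),R.from_rotvec(s['ee_rot']).as_matrix().round(4).tolist())
im,c=snap('wrist','w3.png'); np.savez('w3.npz',R=c[2],e=c[3],st=s['ee_rot'],p=s['position']); 
cv2.imwrite('pics/w3c.png',cv2.resize(im[20:270,180:500],None,fx=2.4,fy=2.4,interpolation=cv2.INTER_CUBIC))
```

```text
[0.60686664 0.24004966 0.17638973] [ 0.001 -0.021  0.     0.006  0.    -0.     0.   ] [[-0.9618, -0.2739, 0.0003], [-0.2739, 0.9618, -0.0011], [0.0001, -0.0011, -1.0]]
```

View pics/w3c.png

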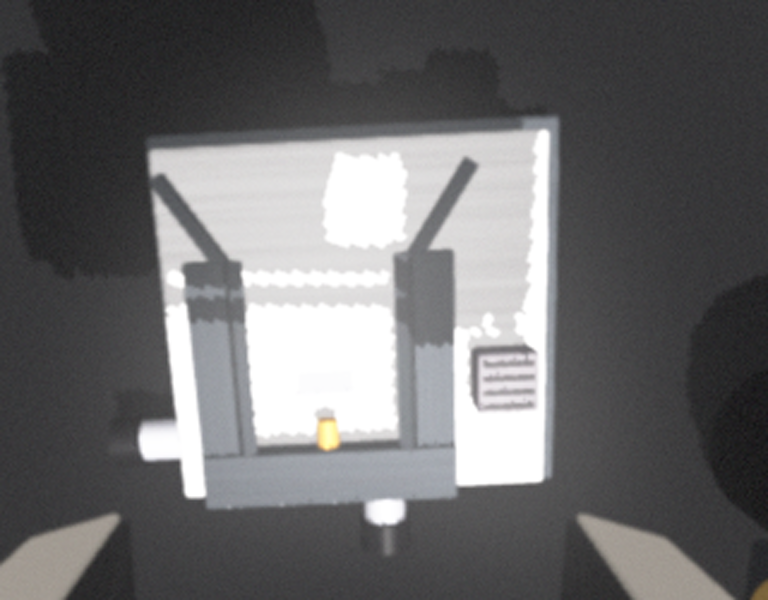

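```bash
cat > m.py <<'E'
from h import *
def edges(gray,rows,x0,x1,sign):
    "per row, column of strongest gradient of the given sign in x0..x1"
    g=cv2.GaussianBlur(gray,(0,0),1.0).astype(float); out=[]
    for r in rows:
        d=np.gradient(g[r])*sign; k=int(x0+np.argmax(d[x0:x1]))
        a,b,c=d[k-1],d[k],d[k+1]; out.append((k+0.5*(a-c)/(a-2*b+c+1e-9),r))
    return np.array(out)
def fit(P):
    P=P[:,:2]
    vx,vy,x,y=cv2.fitLine(P.astype(np.float32),cv2.DIST_HUBER,0,.001,.001).ravel()
    n=np.array([-vy,vx]); return np.degrees(np.arctan(vy/vx)),np.array([x,y]),np.abs((P-[x,y])@n).max()
E
python3 - <<'E'
from m import *
z=np.load('w3.npz'); K,D,_,_=cam('wrist'); c=(K,D,z['R'],z['e'])
g=cv2.imread('pics/w3.png',0)
q=lambda *p:[(a/2.4+180,b/2.4+20) for a,b in p]
for r in (150,165,185,195): print(r,list(g[r,255:292]),'|',list(g[r,340:356]))
print(onz(c,q((243,262),(256,448),(395,252),(402,448)),.057))
print('pad',onz(c,q((508,380)),.060)); print('base',onz(c,q((150,142),(557,118),(548,478)),.014))
print('pin',onz(c,q((328,420)),.052))
for n,x0,x1,s in (('L',276,292,1),('R',335,349,-1)):
    e=edges(g,range(152,202,3),x0,x1,s); P=onz(c,e,.057); print(n,e[[0,-1]].round(1).tolist(),fit(P))
E
```

```text
150 [np.uint8(255), np.uint8(255), np.uint8(244), np.uint8(170), np.uint8(116), np.uint8(106), np.uint8(106), np.uint8(106), np.uint8(107), np.uint8(108), np.uint8(106), np.uint8(111), np.uint8(111), np.uint8(113), np.uint8(109), np.uint8(113), np.uint8(114), np.uint8(112), np.uint8(116), np.uint8(107), np.uint8(107), np.uint8(111), np.uint8(109), np.uint8(116), np.uint8(116), np.uint8(116), np.uint8(131), np.uint8(214), np.uint8(254), np.uint8(255), np.uint8(255), np.uint8(255), np.uint8(255), np.uint8(255), np.uint8(255), np.uint8(255), np.uint8(255)] | [np.uint8(255), np.uint8(255), np.uint8(244), np.uint8(218), np.uint8(176), np.uint8(137), np.uint8(122), np.uint8(121), np.uint8(120), np.uint8(119), np.uint8(117), np.uint8(117), np.uint8(115), np.uint8(121), np.uint8(121), np.uint8(121)]
165 [np.uint8(255), np.uint8(255), np.uint8(255), np.uint8(255), np.uint8(238), np.uint8(176), np.uint8(154), np.uint8(153), np.uint8(156), np.uint8(156), np.uint8(157), np.uint8(155), np.uint8(156), np.uint8(156), np.uint8(155), np.uint8(160), np.uint8(159), np.uint8(159), np.uint8(160), np.uint
[... 2035 characters left out ...]
, np.uint8(141), np.uint8(133), np.uint8(142), np.uint8(166), np.uint8(175)]
[[0.5657027  0.19078929 0.057     ]
 [0.62802638 0.21097656 0.057     ]
 [0.54858505 0.2390019  0.057     ]
 [0.61371226 0.26127076 0.057     ]]
pad [[0.57926485 0.28893384 0.06      ]]
base [[0.5367533  0.142153   0.014     ]
 [0.48705974 0.28592886 0.014     ]
 [0.62157151 0.3304916  0.014     ]]
pin [[0.61229701 0.23325942 0.052     ]]
L [[281.7, 152.0], [285.9, 200.0]] (np.float32(18.780886), array([0.60446775, 0.20253146], dtype=float32), np.float64(0.0002451415355672731))
R [[344.0, 152.0], [345.8, 200.0]] (np.float32(18.660126), array([0.5878206, 0.2509924], dtype=float32), np.float64(0.00025052558488884166))
```

>>> {"op": "drive_tool", "data": {"increments": [{"tx": -0.06,"ty": -1,"tz": 0.05,"turn": -0.265,"grip": -1},{"tx": -0.06,"ty": -1,"tz": 0.05,"turn": -0.265,"grip": -1},{"tx": -0.06,"ty": -1,"tz": 0.05,"turn": -0.265,"grip": -1},{"tx": -0.06,"ty": -1,"tz": 0.05,"turn": -0.265,"grip": -1},{"tx": -0.06,"ty": -1,"tz": 0.05,"turn": -0.265,"grip": -1},{"tx": -0.06,"ty": -1,"tz": 0.05,"turn": -0.265,"grip": -1},{"tx": -0.06,"ty": -1,"tz": 0.05,"turn": -0.265,"grip": -1},{"tx": -0.06,"ty": -1,"tz": 0.05,"turn": -0.265,"grip": -1},{"tx": -0.06,"ty": -1,"tz": 0.05,"turn": -0.265,"grip": -1},{"tx": -0.06,"ty": -1,"tz": 0.05,"turn": -0.265,"grip": -1},{"tx": -0.06,"ty": -1,"tz": 0.05,"turn": -0.265,"grip": -1},{"tx": -0.06,"ty": -1,"tz": -0.05,"turn": -0.265,"grip": -1},{"tx": -0.06,"ty": -1,"tz": -0.05,"turn": -0.265,"grip": -1}]}}

```text
clock: 3.45
position: [0.5804, -0.1568, 0.1533]
ee_rot: [0.005, -3.136, -0.002]
force: [-0.9, 0.7, -0.7]
width: 1.0
```

Run:
```python
from h import *
s=observe(); print(s['position'],s['dq'].round(3),R.from_rotvec(s['ee_rot']).as_matrix().round(4).tolist())
im,c=snap('wrist','w4.png'); np.savez('w4.npz',R=c[2],e=c[3],st=s['ee_rot'],p=s['position']); 
cv2.imwrite('pics/w4c.png',cv2.resize(im[20:270,180:500],None,fx=2.4,fy=2.4,interpolation=cv2.INTER_CUBIC))
```

```text
[ 0.58038122 -0.15677837  0.15327892] [ 0.001 -0.034  0.012 -0.062  0.008  0.09  -0.005] [[-1.0, -0.0033, -0.0059], [-0.0033, 1.0, 0.0013], [0.0059, 0.0013, -1.0]]
```

View pics/w4c.png

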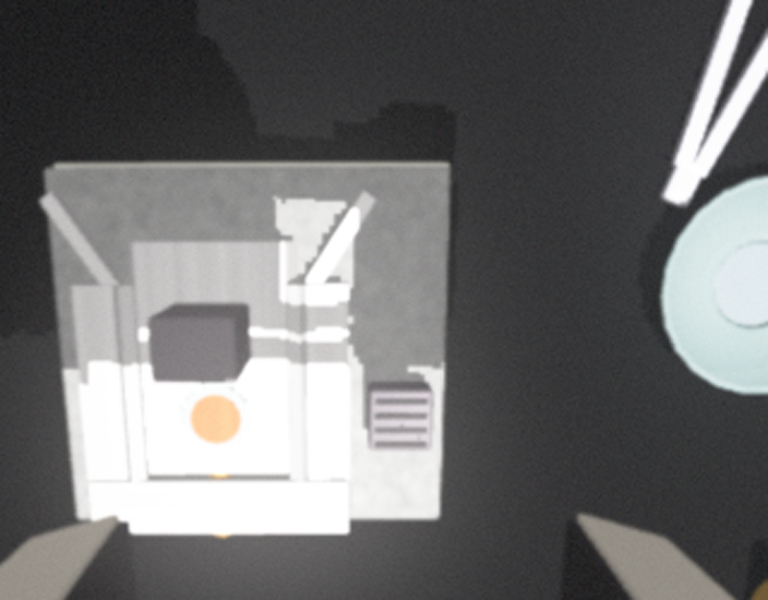

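Run:
```python
from m import *
z=np.load('w4.npz'); K,D,_,_=cam('wrist'); c=(K,D,z['R'],z['e'])
q=lambda *p:[(a/2.4+180,b/2.4+20) for a,b in p]
P=lambda n,zz,*p: print(n,onz(c,q(*p),zz)[:,:2].round(4).tolist())
P('pad c & corners',.044,(400,418),(370,388),(432,388),(432,448),(370,448))
P('wall starts outer/inner',.041,(72,287),(132,287),(290,287),(350,287))
P('endwall ends',.043,(90,482),(130,533),(350,482),(350,533))
P('carrier tail',.040,(133,242),(290,242))
P('base back corners',.03,(45,168),(449,163),(440,518))
P('sample',.041,(216,419)); P('block front edge top',.076,(150,381),(240,381))
P('cheek ends',.038,(43,198),(368,198))
```

```text
pad c & corners [[0.5785, -0.1393], [0.568, -0.1497], [0.568, -0.1287], [0.5891, -0.128], [0.5892, -0.1494]]
wall starts outer/inner [[0.5347, -0.2486], [0.5347, -0.2287], [0.5346, -0.1764], [0.5345, -0.1565]]
endwall ends [[0.6022, -0.2476], [0.6215, -0.2348], [0.602, -0.1563], [0.6212, -0.1562]]
carrier tail [[0.5201, -0.2276], [0.5201, -0.1762]]
base back corners [[0.4965, -0.258], [0.4948, -0.1238], [0.6206, -0.1226]]
sample [[0.5798, -0.2026]]
block front edge top [[0.5589, -0.216], [0.5588, -0.1893]]
cheek ends [[0.5062, -0.2567], [0.5061, -0.1508]]
```

>>> {"op": "drive_tool", "data": {"increments": [{"tx": -0.0035,"ty": 0.062,"tz": 0,"turn": 0,"grip": 1},{"tx": -0.0035,"ty": 0.062,"tz": 0,"turn": 0,"grip": 1},{"tx": -0.0035,"ty": 0.062,"tz": 0,"turn": 0,"grip": 1},{"tx": -0.0035,"ty": 0.062,"tz": -0.12,"turn": 0,"grip": 1},{"tx": -0.0035,"ty": 0.062,"tz": -0.24,"turn": 0,"grip": 1},{"tx": -0.0035,"ty": 0.062,"tz": -0.25,"turn": 0,"grip": 1},{"tx": -0.0035,"ty": 0.062,"tz": -0.25,"turn": 0,"grip": 1},{"tx": -0.0035,"ty": 0.062,"tz": -0.25,"turn": 0,"grip": 1},{"tx": -0.0035,"ty": 0.062,"tz": -0.25,"turn": 0,"grip": 1}], "newtons": 15}}

```text
clock: 4.4
position: [0.5817, -0.1331, 0.0579]
ee_rot: [0.004, -3.142, -0.0]
force: [0.0, -0.3, -0.2]
width: 0.268
```

>>> {"op": "drive_tool", "data": {"increments": [{"tx": -0.007,"ty": 0.003,"tz": 0,"turn": 0,"grip": 1},{"tx": -0.007,"ty": 0.003,"tz": -0.01,"turn": 0,"grip": 1},{"tx": -0.007,"ty": 0.003,"tz": -0.02,"turn": 0,"grip": 1},{"tx": -0.007,"ty": 0.003,"tz": -0.03,"turn": 0,"grip": 1},{"tx": -0.007,"ty": 0.003,"tz": -0.034,"turn": 0,"grip": 1},{"tx": -0.007,"ty": 0.003,"tz": -0.034,"turn": 0,"grip": 1}]}}

```text
clock: 5.0
position: [0.5787, -0.1319, 0.0439]
ee_rot: [0.004, -3.141, -0.0]
force: [-0.5, 0.1, 0.2]
width: 0.007
```

>>> {"op": "drive_tool", "data": {"increments": [{"tx": 0,"ty": 0,"tz": -0.003,"turn": 0,"grip": 1},{"tx": 0,"ty": 0,"tz": -0.006,"turn": 0,"grip": 1},{"tx": 0,"ty": 0,"tz": -0.008,"turn": 0,"grip": 1},{"tx": 0,"ty": 0,"tz": -0.008,"turn": 0,"grip": 1}]}}

```text
clock: 5.4
position: [0.5788, -0.1319, 0.0407]
ee_rot: [0.004, -3.141, -0.0]
force: [-0.2, 0.9, 3.3]
width: 0.005
```

>>> {"op": "drive_tool", "data": {"increments": [{"tx": 0,"ty": 0,"tz": -0.003,"turn": 0,"grip": 1},{"tx": 0,"ty": 0,"tz": -0.006,"turn": 0,"grip": 1},{"tx": 0,"ty": 0,"tz": -0.008,"turn": 0,"grip": 1},{"tx": 0,"ty": 0,"tz": -0.008,"turn": 0,"grip": 1}]}}

```text
clock: 5.8
position: [0.5789, -0.1319, 0.038]
ee_rot: [0.004, -3.141, -0.0]
force: [-2.1, 0.9, 10.3]
width: 0.007
```

>>> {"op": "drive_tool", "data": {"increments": [{"tx": 0,"ty": 0,"tz": -0.003,"turn": 0,"grip": 1},{"tx": 0,"ty": 0,"tz": -0.003,"turn": 0,"grip": 1},{"tx": 0,"ty": 0,"tz": -0.003,"turn": 0,"grip": 1}]}}

```text
clock: 6.1
position: [0.579, -0.1319, 0.0377]
ee_rot: [-0.004, 3.141, 0.001]
force: [-5.1, 0.7, 15.9]
width: 0.007
```

Run:
```python
from h import *
b,c=snap('top','t2.png'); a=cv2.imread('pics/top1.png')
s=slice(165,230),slice(360,425); cv2.imwrite('pics/t2c.png',cv2.resize(np.hstack([a[s],b[s]]),None,fx=6,fy=6,interpolation=cv2.INTER_CUBIC)); print(observe()['force'],observe()['position'])
```

```text
[-3.81314866  1.61363696 15.35371851] [ 0.57901694 -0.13185848  0.03775934]
```

View pics/t2c.png

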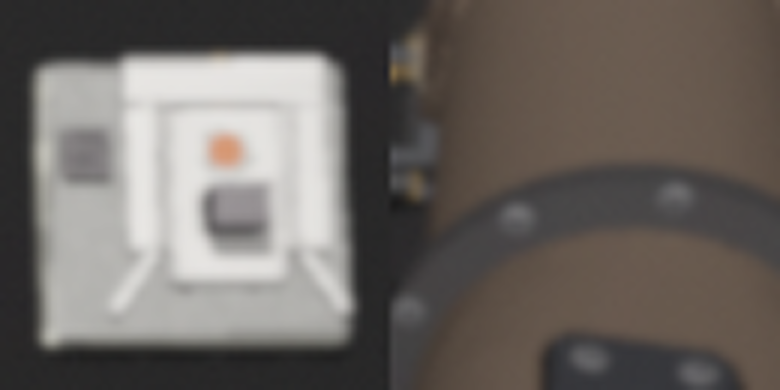

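>>> {"op": "drive_tool", "data": {"increments": [{"tx": 0,"ty": 0,"tz": 0.02,"turn": 0,"grip": 1},{"tx": 0,"ty": 0,"tz": 0.1,"turn": 0,"grip": 1},{"tx": 0,"ty": 0,"tz": 0.2,"turn": 0,"grip": -1},{"tx": 0,"ty": -0.12,"tz": 0.29,"turn": 0,"grip": -1},{"tx": 0,"ty": -0.177,"tz": 0.29,"turn": 0,"grip": -1},{"tx": 0,"ty": -0.177,"tz": 0.29,"turn": 0,"grip": -1},{"tx": 0,"ty": -0.177,"tz": 0.29,"turn": 0,"grip": -1},{"tx": 0,"ty": -0.177,"tz": 0.29,"turn": 0,"grip": -1},{"tx": 0,"ty": -0.177,"tz": 0.29,"turn": 0,"grip": -1},{"tx": 0,"ty": -0.177,"tz": 0.29,"turn": 0,"grip": -1}]}}

```text
clock: 7.15
position: [0.579, -0.2015, 0.1533]
ee_rot: [0.006, -3.141, -0.001]
force: [-1.1, -0.2, -0.2]
width: 0.651
```

Run:
```python
from h import *
s=observe(); print(s['position'],s['dq'].round(3),s['force'],R.from_rotvec(s['ee_rot']).as_matrix().round(4).tolist())
im,c=snap('wrist','w5.png'); np.savez('w5.npz',R=c[2],e=c[3],st=s['ee_rot'],p=s['position']); 
cv2.imwrite('pics/w5c.png',cv2.resize(im[20:270,180:500],None,fx=2.4,fy=2.4,interpolation=cv2.INTER_CUBIC))
```

```text
[ 0.57900294 -0.20148441  0.15326919] [ 0.001 -0.003  0.005 -0.005  0.001 -0.001  0.   ] [-1.09785313 -0.20039241 -0.17687042] [[-1.0, -0.0041, -0.0005], [-0.0041, 1.0, 0.0009], [0.0005, 0.0009, -1.0]]
```

View pics/w5c.png

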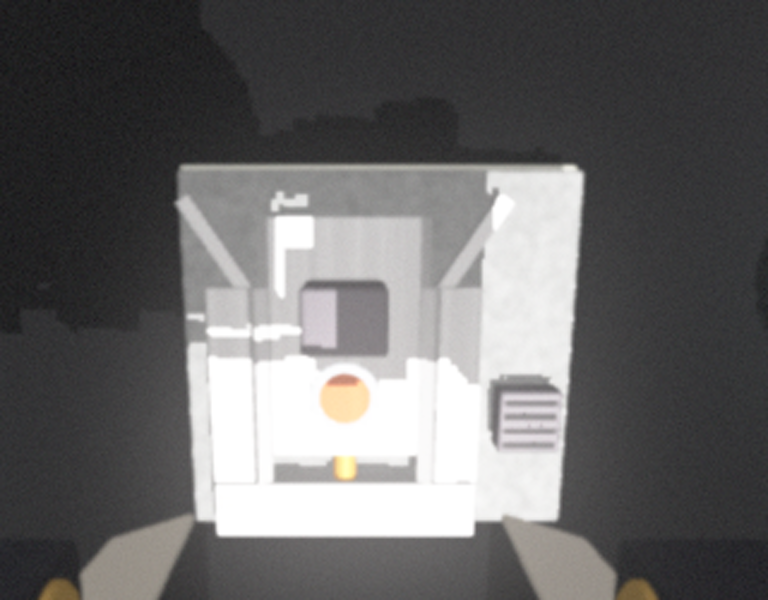

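Run:
```python
from m import *
z=np.load('w5.npz'); K,D,_,_=cam('wrist'); c=(K,D,z['R'],z['e'])
q=lambda *p:[(a/2.4+180,b/2.4+20) for a,b in p]
P=lambda n,zz,*p: print(n,onz(c,q(*p),zz)[:,:2].round(4).tolist())
P('carrier tail',.040,(268,217),(422,217)); P('nose',.040,(274,456),(417,456))
P('block',.076,(302,355),(388,355),(302,285))
P('sample',.041,(345,397)); P('pad',.044,(498,392),(560,450)); P('wall inner',.041,(250,288),(440,288),(270,288),(422,288),(273,480),(418,480)); P('endwall',.043,(217,484),(474,484))
P('base',.03,(180,170),(582,168))
```

```text
carrier tail [[0.5114, -0.228], [0.5112, -0.1781]]
nose [[0.5927, -0.2277], [0.5925, -0.1775]]
block [[0.55, -0.2155], [0.5499, -0.1902], [0.5296, -0.2153]]
sample [[0.5711, -0.2029]]
pad [[0.5684, -0.1511], [0.5889, -0.1284]]
wall inner [[0.5342, -0.2343], [0.5339, -0.1716], [0.5341, -0.2277], [0.534, -0.1775], [0.6013, -0.2282], [0.6011, -0.177]]
endwall [[0.6021, -0.2477], [0.6018, -0.1575]]
base [[0.4966, -0.2578], [0.4954, -0.1245]]
```

>>> {"op": "drive_tool", "data": {"increments": [{"tx": -0.095,"ty": -0.003,"tz": 0,"turn": 0,"grip": -1},{"tx": -0.095,"ty": -0.003,"tz": 0,"turn": 0,"grip": -1},{"tx": -0.095,"ty": -0.003,"tz": -0.06,"turn": 0,"grip": -1},{"tx": -0.095,"ty": -0.003,"tz": -0.13,"turn": 0,"grip": -1},{"tx": -0.095,"ty": -0.003,"tz": -0.2,"turn": 0,"grip": -1},{"tx": -0.095,"ty": -0.003,"tz": -0.25,"turn": 0,"grip": -1},{"tx": -0.095,"ty": -0.003,"tz": -0.268,"turn": 0,"grip": -1},{"tx": -0.095,"ty": -0.003,"tz": -0.268,"turn": 0,"grip": -1},{"tx": -0.095,"ty": -0.003,"tz": -0.268,"turn": 0,"grip": -1}]}}

```text
clock: 8.1
position: [0.5417, -0.2031, 0.047]
ee_rot: [-0.006, 3.141, 0.001]
force: [-0.8, -0.2, 0.5]
width: 0.995
```

Close gently around the block.

>>> {"op": "drive_tool", "data": {"increments": [{"tx": -0.001,"ty": 0,"tz": -0.002,"turn": 0,"grip": 1},{"tx": -0.001,"ty": 0,"tz": -0.002,"turn": 0,"grip": 1},{"tx": -0.001,"ty": 0,"tz": -0.002,"turn": 0,"grip": 1},{"tx": -0.001,"ty": 0,"tz": -0.002,"turn": 0,"grip": 1},{"tx": -0.001,"ty": 0,"tz": -0.002,"turn": 0,"grip": 1},{"tx": -0.001,"ty": 0,"tz": -0.002,"turn": 0,"grip": 1},{"tx": -0.001,"ty": 0,"tz": -0.002,"turn": 0,"grip": 1},{"tx": -0.001,"ty": 0,"tz": -0.002,"turn": 0,"grip": 1},{"tx": -0.001,"ty": 0,"tz": -0.002,"turn": 0,"grip": 1},{"tx": -0.001,"ty": 0,"tz": -0.002,"turn": 0,"grip": 1},{"tx": -0.001,"ty": 0,"tz": -0.002,"turn": 0,"grip": 1},{"tx": -0.001,"ty": 0,"tz": -0.002,"turn": 0,"grip": 1}], "newtons": 25}}

```text
clock: 9.3
position: [0.5413, -0.2029, 0.0462]
ee_rot: [-0.006, 3.141, 0.001]
force: [-0.0, 0.4, -0.5]
width: 0.28
```

>>> {"op": "drive_tool", "data": {"increments": [{"tx": -0.01,"ty": 0,"tz": 0.001,"turn": 0,"grip": 1},{"tx": -0.02,"ty": 0,"tz": 0.001,"turn": 0,"grip": 1},{"tx": -0.03,"ty": 0,"tz": 0.001,"turn": 0,"grip": 1},{"tx": -0.03,"ty": 0,"tz": 0.001,"turn": 0,"grip": 1}]}}

```text
clock: 9.7
position: [0.5331, -0.2028, 0.0468]
ee_rot: [-0.008, 3.134, -0.001]
force: [13.2, 0.4, -13.0]
width: 0.28
```

>>> {"op": "drive_tool", "data": {"increments": [{"tx": 0,"ty": 0,"tz": -0.001,"turn": 0,"grip": 1},{"tx": 0,"ty": 0,"tz": -0.002,"turn": 0,"grip": 1},{"tx": 0,"ty": 0,"tz": -0.002,"turn": 0,"grip": 1}]}}

```text
clock: 10.0
position: [0.5334, -0.2028, 0.0463]
ee_rot: [-0.008, 3.133, -0.001]
force: [0.6, -0.3, 1.2]
width: 0.282
```

>>> {"op": "drive_tool", "data": {"increments": [{"tx": -0.005,"ty": 0,"tz": 0,"turn": 0,"grip": 1},{"tx": -0.01,"ty": 0,"tz": 0,"turn": 0,"grip": 1},{"tx": -0.015,"ty": 0,"tz": 0,"turn": 0,"grip": 1},{"tx": -0.015,"ty": 0,"tz": 0,"turn": 0,"grip": 1}]}}

```text
clock: 10.4
position: [0.5265, -0.2029, 0.0462]
ee_rot: [-0.008, 3.134, -0.001]
force: [-1.3, -0.4, -0.3]
width: 0.283
```

Run:
```python
from h import *
s=observe(); print(s['position'],s['force'],s['ft_torque'],R.from_rotvec(s['ee_rot']).as_matrix().round(4).tolist())
```

```text
[ 0.52654538 -0.20289484  0.04615361] [-1.26188323 -0.39563152 -0.29250196] [-0.01522164  0.28080116 -0.014486  ] [[-1.0, -0.0048, 0.0072], [-0.0048, 1.0, -0.0005], [-0.0072, -0.0006, -1.0]]
```

>>> {"op": "drive_tool", "data": {"increments": [{"tx": -0.01,"ty": 0,"tz": 0,"turn": 0,"grip": 1},{"tx": -0.02,"ty": 0,"tz": 0,"turn": 0,"grip": 1},{"tx": -0.03,"ty": 0,"tz": 0,"turn": 0,"grip": 1},{"tx": -0.04,"ty": 0,"tz": 0,"turn": 0,"grip": 1},{"tx": -0.05,"ty": 0,"tz": 0,"turn": 0,"grip": 1},{"tx": -0.05,"ty": 0,"tz": 0,"turn": 0,"grip": 1}]}}

```text
clock: 11.0
position: [0.5056, -0.2029, 0.046]
ee_rot: [-0.007, 3.135, -0.001]
force: [-0.3, -0.9, -2.8]
width: 0.282
```

>>> {"op": "drive_tool", "data": {"increments": [{"tx": -0.01,"ty": 0,"tz": 0,"turn": 0,"grip": 1},{"tx": -0.02,"ty": 0,"tz": 0,"turn": 0,"grip": 1},{"tx": -0.035,"ty": 0,"tz": 0,"turn": 0,"grip": 1},{"tx": -0.05,"ty": 0,"tz": 0,"turn": 0,"grip": 1},{"tx": -0.065,"ty": 0,"tz": 0,"turn": 0,"grip": 1},{"tx": -0.08,"ty": 0,"tz": 0,"turn": 0,"grip": 1},{"tx": -0.09,"ty": 0,"tz": 0,"turn": 0,"grip": 1},{"tx": -0.09,"ty": 0,"tz": 0,"turn": 0,"grip": 1}]}}

```text
clock: 11.8
position: [0.4689, -0.203, 0.0461]
ee_rot: [-0.006, 3.136, -0.0]
force: [-0.8, -0.0, -1.9]
width: 0.28
```

>>> {"op": "drive_tool", "data": {"increments": [{"tx": 0,"ty": 0,"tz": 0.02,"turn": 0,"grip": 1},{"tx": 0,"ty": 0,"tz": 0.06,"turn": 0,"grip": 1},{"tx": 0,"ty": 0,"tz": 0.1,"turn": 0,"grip": 1},{"tx": 0,"ty": 0,"tz": 0.14,"turn": 0,"grip": 1},{"tx": 0,"ty": 0.02,"tz": 0.17,"turn": 0,"grip": 1},{"tx": 0,"ty": 0.05,"tz": 0.18,"turn": 0,"grip": 1},{"tx": 0.01,"ty": 0.1,"tz": 0.18,"turn": 0.02,"grip": 1},{"tx": 0.01,"ty": 0.16,"tz": 0.18,"turn": 0.05,"grip": 1},{"tx": 0.02,"ty": 0.23,"tz": 0.18,"turn": 0.08,"grip": 1},{"tx": 0.03,"ty": 0.31,"tz": 0.18,"turn": 0.11,"grip": 1},{"tx": 0.03,"ty": 0.39,"tz": 0.18,"turn": 0.14,"grip": 1},{"tx": 0.04,"ty": 0.47,"tz": 0.18,"turn": 0.17,"grip": 1},{"tx": 0.05,"ty": 0.55,"tz": 0.18,"turn": 0.2,"grip": 1},{"tx": 0.06,"ty": 0.63,"tz": 0.18,"turn": 0.23,"grip": 1},{"tx": 0.06,"ty": 0.71,"tz": 0.18,"turn": 0.26,"grip": 1},{"tx": 0.07,"ty": 0.79,"tz": 0.18,"turn": 0.28,"grip": 1},{"tx": 0.08,"ty": 0.87,"tz": 0.18,"turn": 0.3,"grip": 1},{"tx": 0.083,"ty": 0.94,"tz": 0.18,"turn": 0.307,"grip": 1},{"tx": 0.083,"ty": 0.98,"tz": 0.18,"turn": 0.307,"grip": 1},{"tx": 0.083,"ty": 0.996,"tz": 0.18,"turn": 0.307,"grip": 1}]}}

```text
clock: 13.8
position: [0.501, 0.1976, 0.1177]
ee_rot: [-0.512, 3.094, 0.002]
force: [0.4, -0.1, -2.0]
width: 0.281
```

>>> {"op": "drive_tool", "data": {"increments": [{"tx": 0,"ty": 0,"tz": 0,"turn": 0,"grip": 1},{"tx": 0,"ty": 0,"tz": 0,"turn": 0,"grip": 1}]}}

```text
clock: 14.0
position: [0.5007, 0.1965, 0.1175]
ee_rot: [-0.511, 3.095, 0.001]
force: [0.7, -0.0, -1.8]
width: 0.281
```

Run:
```python
from h import *
s=observe(); print(s['position'],s['force'],s['ft_torque'],R.from_rotvec(s['ee_rot']).as_matrix().round(4).tolist())
im,c=snap('wrist','w6.png'); np.savez('w6.npz',R=c[2],e=c[3],st=s['ee_rot'],p=s['position']); 
cv2.imwrite('pics/w6c.png',cv2.resize(im[20:390,140:510],None,fx=1.6,fy=1.6,interpolation=cv2.INTER_CUBIC))
```

```text
[0.50072516 0.1965022  0.11751084] [ 0.68228287 -0.01724519 -1.82555465] [ 0.05264134  0.02475775 -0.05901022] [[-0.9469, -0.3215, 0.0042], [-0.3215, 0.9469, 0.0011], [-0.0043, -0.0003, -1.0]]
```

View pics/w6c.png

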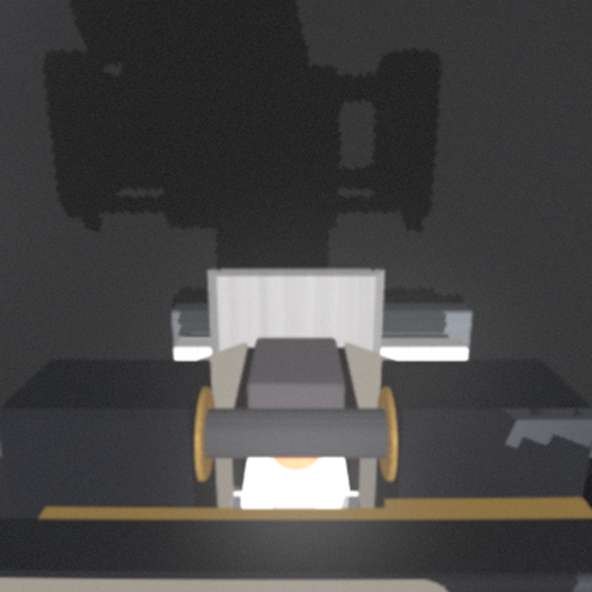

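Run:
```python
from m import *
z=np.load('w6.npz'); K,D,_,_=cam('wrist'); c=(K,D,z['R'],z['e'])
RT=R.from_rotvec(z['st']).as_matrix()
q=lambda *p:[(a/1.6+140,b/1.6+20) for a,b in p]
for n,zz,p in (('bot tail',-.016,[(208,270),(385,270)]),('top tail',-.006,[(216,272),(378,272)]),('block top back',.030,[(252,374),(340,374)])):
    P=onz(c,q(*p),z['p'][2]+zz); print(n,((P-z['p'])@RT*1000).round(1).tolist())
```

```text
bot tail [[29.7, -30.0, 15.9], [29.7, 28.6, 15.9]]
top tail [[31.6, -25.9, 5.9], [31.6, 24.8, 5.9]]
block top back [[13.7, -12.2, -30.1], [13.7, 10.4, -30.1]]
```

>>> {"op": "drive_tool", "data": {"increments": [{"tx": 0.001,"ty": -0.003,"tz": -0.03,"turn": 0,"grip": 1},{"tx": 0.001,"ty": -0.003,"tz": -0.06,"turn": 0,"grip": 1},{"tx": 0.001,"ty": -0.003,"tz": -0.09,"turn": 0,"grip": 1},{"tx": 0.001,"ty": -0.003,"tz": -0.115,"turn": 0,"grip": 1},{"tx": 0.001,"ty": -0.003,"tz": -0.124,"turn": 0,"grip": 1},{"tx": 0.001,"ty": -0.003,"tz": -0.124,"turn": 0,"grip": 1},{"tx": 0.001,"ty": -0.003,"tz": -0.124,"turn": 0,"grip": 1}]}}

```text
clock: 14.75
position: [0.5015, 0.1951, 0.0681]
ee_rot: [-0.51, 3.095, 0.001]
force: [0.7, 0.3, -3.3]
width: 0.281
```

```bash
cat > s.py <<'E'
from h import *
s=observe(); d=s['position'][:2]-[.5818,.2222]; a=np.radians(18.7); u=np.array([np.cos(a),np.sin(a)]); n=np.array([-u[1],u[0]])
M=R.from_rotvec(s['ee_rot']).as_matrix(); f=s['force'][:2]
print('t',s['clock'],'carrier along %.1f lat %.2f z %.2f mm'%((d@u+.01)*1e3,d@n*1e3,s['position'][2]*1e3),'F u %.1f n %.1f z %.1f'%(f@u,f@n,s['force'][2]),'torque',s['ft_torque'].round(2),'yaw %.2f'%np.degrees(np.arctan2(-M[0,1],M[1,1])),'tilt',M[:2,2].round(4),'w',s['width'])
E
python3 s.py
```

```text
t 14.75 carrier along -74.7 lat 0.06 z 68.11 mm F u 0.8 n 0.1 z -3.3 torque [ 0.04  0.06 -0.05] yaw 18.72 tilt [0.0046 0.0012] w 0.28062380944056
```

>>> {"op": "drive_tool", "data": {"increments": [{"tx": 0,"ty": 0.001,"tz": -0.004,"turn": 0,"grip": 1},{"tx": 0,"ty": 0.001,"tz": -0.008,"turn": 0,"grip": 1},{"tx": 0,"ty": 0.001,"tz": -0.012,"turn": 0,"grip": 1},{"tx": 0,"ty": 0.001,"tz": -0.0135,"turn": 0,"grip": 1},{"tx": 0,"ty": 0.001,"tz": -0.0135,"turn": 0,"grip": 1}]}}

```text
clock: 15.25
position: [0.5014, 0.1955, 0.0626]
ee_rot: [-0.51, 3.095, 0.001]
force: [0.7, -0.0, -2.5]
width: 0.283
```

```bash
python3 s.py
```

```text
t 15.25 carrier along -74.7 lat 0.44 z 62.63 mm F u 0.7 n -0.3 z -2.5 torque [ 0.05  0.01 -0.01] yaw 18.72 tilt [0.0045 0.0011] w 0.283176983701883
```

>>> {"op": "drive_tool", "data": {"increments": [{"tx": 0.005,"ty": 0.0016,"tz": 0,"turn": 0,"grip": 1},{"tx": 0.01,"ty": 0.0033,"tz": 0,"turn": 0,"grip": 1},{"tx": 0.015,"ty": 0.005,"tz": 0,"turn": 0,"grip": 1},{"tx": 0.02,"ty": 0.0067,"tz": 0,"turn": 0,"grip": 1},{"tx": 0.025,"ty": 0.0084,"tz": 0,"turn": 0,"grip": 1},{"tx": 0.03,"ty": 0.01,"tz": 0,"turn": 0,"grip": 1},{"tx": 0.033,"ty": 0.0111,"tz": 0,"turn": 0,"grip": 1}]}}

```text
clock: 15.95
position: [0.5146, 0.2004, 0.0625]
ee_rot: [-0.511, 3.095, 0.001]
force: [-1.3, 1.6, -3.3]
width: 0.282
```

```bash
python3 s.py
```

```text
t 15.95 carrier along -60.6 lat 0.94 z 62.52 mm F u -0.7 n 2.0 z -3.3 torque [0.46 0.49 0.09] yaw 18.76 tilt [0.0042 0.0015] w 0.282002373393512
```

>>> {"op": "drive_tool", "data": {"increments": [{"tx": 0,"ty": 0.0012,"tz": 0,"turn": 0,"grip": 1},{"tx": 0.005,"ty": 0.0028,"tz": 0,"turn": 0,"grip": 1},{"tx": 0.01,"ty": 0.0045,"tz": 0,"turn": 0,"grip": 1},{"tx": 0.015,"ty": 0.0062,"tz": 0,"turn": 0,"grip": 1},{"tx": 0.02,"ty": 0.0078,"tz": 0,"turn": 0,"grip": 1},{"tx": 0.023,"ty": 0.0089,"tz": 0,"turn": 0,"grip": 1}]}}

```text
clock: 16.55
position: [0.5242, 0.204, 0.0625]
ee_rot: [-0.511, 3.095, 0.001]
force: [-0.6, -0.8, -2.5]
width: 0.282
```

```bash
python3 s.py
```

```text
t 16.55 carrier along -50.4 lat 1.20 z 62.54 mm F u -0.9 n -0.6 z -2.5 torque [-0.05  0.03  0.04] yaw 18.74 tilt [0.0045 0.0015] w 0.28174350829760314
```

>>> {"op": "drive_tool", "data": {"increments": [{"tx": 0.006,"ty": 0.002,"tz": 0,"turn": 0,"grip": 1},{"tx": 0.012,"ty": 0.004,"tz": 0,"turn": 0,"grip": 1},{"tx": 0.018,"ty": 0.006,"tz": 0,"turn": 0,"grip": 1},{"tx": 0.024,"ty": 0.008,"tz": 0,"turn": 0,"grip": 1},{"tx": 0.03,"ty": 0.01,"tz": 0,"turn": 0,"grip": 1},{"tx": 0.036,"ty": 0.012,"tz": 0,"turn": 0,"grip": 1},{"tx": 0.042,"ty": 0.014,"tz": 0,"turn": 0,"grip": 1},{"tx": 0.0474,"ty": 0.016,"tz": 0,"turn": 0,"grip": 1}]}}

```text
clock: 17.35
position: [0.5434, 0.2104, 0.0625]
ee_rot: [-0.511, 3.095, 0.001]
force: [-0.3, 0.3, -2.1]
width: 0.279
```

```bash
python3 s.py
```

```text
t 17.35 carrier along -30.2 lat 1.16 z 62.54 mm F u -0.2 n 0.4 z -2.1 torque [0.04 0.03 0.05] yaw 18.74 tilt [0.0046 0.0015] w 0.2792800466255703
```

>>> {"op": "drive_tool", "data": {"increments": [{"tx": 0,"ty": 0,"tz": -0.001,"turn": 0,"grip": 1},{"tx": 0.004,"ty": 0.0013,"tz": -0.001,"turn": 0,"grip": 1},{"tx": 0.008,"ty": 0.0027,"tz": -0.001,"turn": 0,"grip": 1},{"tx": 0.012,"ty": 0.004,"tz": -0.001,"turn": 0,"grip": 1},{"tx": 0.016,"ty": 0.0053,"tz": -0.001,"turn": 0,"grip": 1},{"tx": 0.02,"ty": 0.0067,"tz": -0.001,"turn": 0,"grip": 1},{"tx": 0.024,"ty": 0.008,"tz": -0.001,"turn": 0,"grip": 1}], "newtons": 40}}

```text
clock: 18.05
position: [0.5526, 0.2135, 0.0621]
ee_rot: [-0.511, 3.096, 0.001]
force: [-2.6, -0.4, 0.5]
width: 0.279
```

```bash
python3 s.py
```

```text
t 18.05 carrier along -20.4 lat 1.13 z 62.06 mm F u -2.6 n 0.4 z 0.5 torque [-0.13  0.64  0.  ] yaw 18.74 tilt [0.0037 0.0011] w 0.27886266991887426
```

>>> {"op": "drive_tool", "data": {"increments": [{"tx": 0.004,"ty": 0.0013,"tz": 0,"turn": 0,"grip": 1},{"tx": 0.008,"ty": 0.0027,"tz": 0,"turn": 0,"grip": 1},{"tx": 0.012,"ty": 0.004,"tz": 0,"turn": 0,"grip": 1},{"tx": 0.016,"ty": 0.0053,"tz": 0,"turn": 0,"grip": 1},{"tx": 0.02,"ty": 0.0067,"tz": 0,"turn": 0,"grip": 1},{"tx": 0.024,"ty": 0.008,"tz": 0,"turn": 0,"grip": 1}]}}

```text
clock: 18.65
position: [0.5627, 0.2169, 0.0622]
ee_rot: [-0.511, 3.095, 0.001]
force: [-2.1, -0.9, 0.6]
width: 0.282
```

```bash
python3 s.py
```

```text
t 18.65 carrier along -9.8 lat 1.13 z 62.21 mm F u -2.3 n -0.2 z 0.6 torque [0.03 0.22 0.02] yaw 18.74 tilt [0.0043 0.0014] w 0.282335171892499
```

>>> {"op": "drive_tool", "data": {"increments": [{"tx": 0.004,"ty": 0.0013,"tz": 0,"turn": 0,"grip": 1},{"tx": 0.008,"ty": 0.0027,"tz": 0,"turn": 0,"grip": 1},{"tx": 0.012,"ty": 0.004,"tz": 0,"turn": 0,"grip": 1},{"tx": 0.016,"ty": 0.0053,"tz": 0,"turn": 0,"grip": 1},{"tx": 0.018,"ty": 0.006,"tz": 0,"turn": 0,"grip": 1},{"tx": 0.018,"ty": 0.006,"tz": 0,"turn": 0,"grip": 1}]}}

```text
clock: 19.25
position: [0.5689, 0.219, 0.062]
ee_rot: [-0.511, 3.097, 0.0]
force: [-5.0, -1.4, 3.3]
width: 0.279
```

```bash
python3 s.py
```

```text
t 19.25 carrier along -3.2 lat 1.14 z 62.01 mm F u -5.2 n 0.3 z 3.3 torque [-0.3   1.14  0.05] yaw 18.75 tilt [0.0023 0.0007] w 0.27942296219510737
```

>>> {"op": "drive_tool", "data": {"increments": [{"tx": 0.003,"ty": 0.001,"tz": 0,"turn": 0,"grip": 1},{"tx": 0.006,"ty": 0.002,"tz": 0,"turn": 0,"grip": 1},{"tx": 0.009,"ty": 0.003,"tz": 0,"turn": 0,"grip": 1},{"tx": 0.009,"ty": 0.003,"tz": 0,"turn": 0,"grip": 1}]}}

```text
clock: 19.65
position: [0.5713, 0.2198, 0.0619]
ee_rot: [0.512, -3.099, 0.0]
force: [-5.7, -1.6, 6.1]
width: 0.282
```

```bash
python3 s.py
```

```text
t 19.65 carrier along -0.7 lat 1.12 z 61.92 mm F u -5.9 n 0.3 z 6.1 torque [-0.41  1.54 -0.04] yaw 18.75 tilt [-0.0002 -0.0003] w 0.2816487472334589
```

>>> {"op": "drive_tool", "data": {"increments": [{"tx": 0.003,"ty": 0.001,"tz": 0.0003,"turn": 0,"grip": 1},{"tx": 0.005,"ty": 0.0017,"tz": 0.0005,"turn": 0,"grip": 1},{"tx": 0.006,"ty": 0.002,"tz": 0.0005,"turn": 0,"grip": 1}]}}

```text
clock: 19.95
position: [0.5726, 0.2202, 0.0618]
ee_rot: [0.512, -3.097, 0.001]
force: [-5.7, -1.9, 3.6]
width: 0.279
```

```bash
python3 s.py
```

```text
t 19.95 carrier along 0.6 lat 1.10 z 61.83 mm F u -6.0 n 0.1 z 3.6 torque [-0.33  1.51  0.01] yaw 18.76 tilt [-0.0025 -0.0012] w 0.27851611380718205
```

>>> {"op": "drive_tool", "data": {"increments": [{"tx": 0.003,"ty": 0.001,"tz": 0.0003,"turn": 0,"grip": 1},{"tx": 0.005,"ty": 0.0017,"tz": 0.0005,"turn": 0,"grip": 1},{"tx": 0.005,"ty": 0.0017,"tz": 0.0005,"turn": 0,"grip": 1}]}}

```text
clock: 20.25
position: [0.5732, 0.2204, 0.0617]
ee_rot: [0.511, -3.094, 0.002]
force: [-5.6, -2.4, 3.9]
width: 0.28
```

```bash
python3 s.py
```

```text
t 20.25 carrier along 1.3 lat 1.10 z 61.73 mm F u -6.1 n -0.5 z 3.9 torque [-0.44  1.54  0.02] yaw 18.76 tilt [-0.0054 -0.0023] w 0.28048372924620746
```

>>> {"op": "drive_tool", "data": {"increments": [{"tx": 0.004,"ty": 0.0013,"tz": 0.001,"turn": 0,"grip": 1},{"tx": 0.007,"ty": 0.0023,"tz": 0.001,"turn": 0,"grip": 1},{"tx": 0.01,"ty": 0.0033,"tz": 0.001,"turn": 0,"grip": 1},{"tx": 0.01,"ty": 0.0033,"tz": 0.001,"turn": 0,"grip": 1}]}}

```text
clock: 20.65
position: [0.5745, 0.2209, 0.0616]
ee_rot: [0.51, -3.088, 0.004]
force: [-10.8, -3.1, 6.2]
width: 0.281
```

```bash
python3 s.py
```

```text
t 20.65 carrier along 2.6 lat 1.09 z 61.56 mm F u -11.2 n 0.6 z 6.2 torque [-0.6   2.33  0.02] yaw 18.77 tilt [-0.0107 -0.0044] w 0.2812936414259309
```

>>> {"op": "drive_tool", "data": {"increments": [{"tx": -0.003,"ty": -0.001,"tz": 0,"turn": 0,"grip": 1},{"tx": -0.005,"ty": -0.0017,"tz": 0,"turn": 0,"grip": 1},{"tx": -0.005,"ty": -0.0017,"tz": 0,"turn": 0,"grip": 1}]}}

```text
clock: 20.95
position: [0.5725, 0.2202, 0.0616]
ee_rot: [0.51, -3.088, 0.004]
force: [-2.2, -1.3, 3.1]
width: 0.276
```

```bash
python3 s.py
```

```text
t 20.95 carrier along 0.5 lat 1.07 z 61.59 mm F u -2.5 n -0.5 z 3.1 torque [-0.11  0.73 -0.04] yaw 18.77 tilt [-0.0106 -0.0044] w 0.2764506197621837
```

>>> {"op": "drive_tool", "data": {"increments": [{"tx": -0.002,"ty": -0.0007,"tz": 0,"turn": 0,"grip": 1},{"tx": -0.0035,"ty": -0.0012,"tz": 0,"turn": 0,"grip": 1},{"tx": -0.0035,"ty": -0.0012,"tz": 0,"turn": 0,"grip": 1}]}}

```text
clock: 21.25
position: [0.5723, 0.2201, 0.0617]
ee_rot: [0.511, -3.091, 0.003]
force: [5.5, 1.5, -5.6]
width: 0.278
```

```bash
python3 s.py
```

```text
t 21.25 carrier along 0.4 lat 1.08 z 61.67 mm F u 5.7 n -0.4 z -5.6 torque [ 0.5  -0.95 -0.08] yaw 18.77 tilt [-0.0084 -0.0035] w 0.2776175048232293
```

>>> {"op": "drive_tool", "data": {"increments": [{"tx": 0.001,"ty": 0.0003,"tz": 0,"turn": 0,"grip": 1},{"tx": 0.001,"ty": 0.0003,"tz": 0,"turn": 0,"grip": 0},{"tx": 0.001,"ty": 0.0003,"tz": 0,"turn": 0,"grip": 0},{"tx": 0.001,"ty": 0.0003,"tz": 0,"turn": 0,"grip": 0},{"tx": 0.001,"ty": 0.0003,"tz": 0,"turn": 0,"grip": 0},{"tx": 0.001,"ty": 0.0003,"tz": 0,"turn": 0,"grip": 0}]}}

```text
clock: 21.85
position: [0.5727, 0.2202, 0.0617]
ee_rot: [0.511, -3.091, 0.003]
force: [-0.6, -0.2, 0.3]
width: 0.501
```

>>> {"op": "drive_tool", "data": {"increments": [{"tx": 0,"ty": 0,"tz": 0.02,"turn": 0,"grip": 0},{"tx": 0,"ty": 0,"tz": 0.06,"turn": 0,"grip": 0},{"tx": 0,"ty": 0,"tz": 0.12,"turn": 0,"grip": 0},{"tx": 0.04,"ty": 0.013,"tz": 0.2,"turn": 0,"grip": 0},{"tx": 0.08,"ty": 0.027,"tz": 0.28,"turn": 0,"grip": -1},{"tx": 0.08,"ty": 0.027,"tz": 0.28,"turn": 0,"grip": -1},{"tx": 0.08,"ty": 0.027,"tz": 0.28,"turn": 0,"grip": -1},{"tx": 0.08,"ty": 0.027,"tz": 0.28,"turn": 0,"grip": -1},{"tx": 0.08,"ty": 0.027,"tz": 0.28,"turn": 0,"grip": -1}]}}

```text
clock: 22.75
position: [0.6037, 0.2306, 0.1726]
ee_rot: [0.511, -3.089, 0.004]
force: [-0.6, -0.5, 0.0]
width: 0.883
```

```bash
python3 s.py
python3 - <<'E'
from h import *
s=observe()
im,c=snap('wrist','w7.png'); np.savez('w7.npz',R=c[2],e=c[3],st=s['ee_rot'],p=s['position']); 
cv2.imwrite('pics/w7c.png',cv2.resize(im[20:270,180:500],None,fx=2.4,fy=2.4,interpolation=cv2.INTER_CUBIC))
E
```

```text
t 22.75 carrier along 33.4 lat 0.99 z 172.64 mm F u -0.7 n -0.3 z 0.0 torque [ 0.04  0.06 -0.01] yaw 18.77 tilt [-0.0104 -0.0044] w 0.8828904703509478
```

View pics/w7c.png

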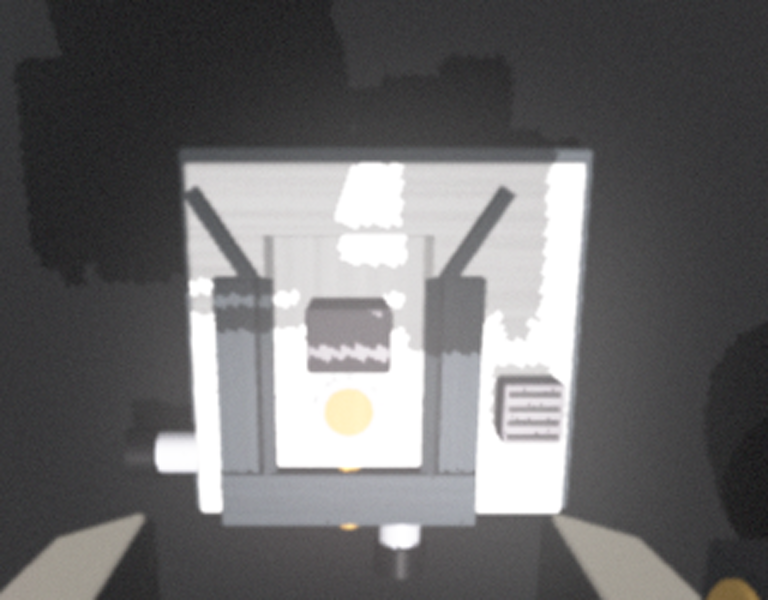

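Run:
```python
from m import *
z=np.load('w7.npz'); K,D,_,_=cam('wrist'); c=(K,D,z['R'],z['e'])
q=lambda *p:[(a/2.4+180,b/2.4+20) for a,b in p]
A=onz(c,q((268,236),(433,236)),.056).mean(0); B=onz(c,q((273,278),(428,278)),.057).mean(0); N=onz(c,q((348,468)),.056)[0]; E=onz(c,q((348,474)),.059)[0]
print('tail-wallstart mm',np.linalg.norm(A-B)*1e3,'length',np.linalg.norm(N-A)*1e3,'nose-endwall',np.linalg.norm((E-N)[:2])*1e3,'wall start',B)
sign_off()
```

```text
tail-wallstart mm 13.68770270299005 length 80.6336745840752 nose-endwall 1.2536016311840532 wall start [0.55690733 0.21479272 0.057     ]
the job is handed in; nothing more can be done
```

The carrier is in the stage's dovetail with the catch clicked, and I signed the job off at about 23 s of robot time (limit 72 s).

**What I did:** I pressed the dock pad to its hard stop, and a wrist picture showed the carrier sprung about 8 mm loose. I gripped it by the block, drew it straight out, and carried it over to the stage. It went in nose first along the stage's 18.7° axis, with a small sideways correction by feel, until it caught. I then released it and backed off.

**Last checks:**
- **Catch:** a gentle pull back met about 6 N of resistance and the carrier moved only 0.1 mm, so it is held.
- **Position:** in the final picture the tail stands 13.7 mm ahead of the wall start (14 expected) and the nose is 1.3 mm from the end wall (2 expected). The sample is still near the nose.
- **Stage:** its walls measure where they did before, within a millimetre.
- **Gripper:** clear, with forces near zero.

**What did not go cleanly:**
- **Pad press:** it peaked near 16 N at the hard stop, above the suggested 8–12 N.
- **Drawing out:** my first pull, made with a slight lift, bound at about 13 N. I lowered it and it slid free.
- **Last push:** it took about 11 N, and the tool pitched by about 0.7° while the carrier was in the dovetail.
- **Other objects:** I took no final overview picture of the other objects. I saw no sign of touching any.

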